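# Shut off the soup ring

### The job

Serving is over: shut off the gas under the soup pot by turning its ring's knob clockwise all the way to its off stop, pushing it in to get past the safety catch at low flame rather than wrenching it, so that it springs back out in the off position. Each knob works the ring behind it; leave the other knob as it is set, and do not shift the pot, the pan, the jar and the matchbox on the hob, or the ladle in front of it.

Things in the scene. Friction and masses are not known exactly. Their poses are not given: they have to be found in the camera images.
- stove: Two-ring steel gas hob, fixed. Origin on the table under the middle of its deck (300 x 620 mm, 96 high); x to its rear, y to its left, z up. Ring centres at x 0, y +150 (left), -150 (right) mm; pan supports 120 mm high. The front control panel slopes down towards the robot by 15 degrees; knobs at x -205, y +140 (left ring's) and -140 (right ring's), where the panel is 81 mm high.
- knob_left (a joint): left ring's knob, rad: 0 = off end stop, pointer up the slope; anticlockwise from above adds, 4.0 = full. Friction 0.08 N m. Turned down, it meets a rigid catch at 0.83 (low flame). To pass, push it in 7 mm or more and keep it in while turning from 0.83 to below 0.13; let go there it springs out and is off. Let go in between, it stays caught, pushed in, and is not off.
- press_left (a joint): How far that knob is pushed in along its axis, m: 0 = fully out, 0.008 = bottomed. Spring: 3 N at the start of the travel, 11 N at the bottom.
- knob_left_grip (a point): On the knob's axis, moving with it: z axis out of the panel along the knob's axis (15 degrees off vertical, leaning towards the hob's front), x along the grip bar to the pointer line. Black knob: round skirt 48 mm across, 12 thick; on it a grip bar 44 long (x), 14 wide (y), 30 high. Point 18 mm above the skirt's top, 12 below the bar's top; bar top 53 mm out from the panel.
- knob_left_pointer (a point): End of the white pointer line: on top of the grip bar, 22 mm from the knob's axis along the bar.
- knob_right (a joint): right ring's knob, rad: 0 = off end stop, pointer up the slope; anticlockwise from above adds, 4.0 = full. Friction 0.08 N m. Turned down, it meets a rigid catch at 0.83 (low flame). To pass, push it in 7 mm or more and keep it in while turning from 0.83 to below 0.13; let go there it springs out and is off. Let go in between, it stays caught, pushed in, and is not off.
- press_right (a joint): How far that knob is pushed in along its axis, m: 0 = fully out, 0.008 = bottomed. Spring: 3 N at the start of the travel, 11 N at the bottom.
- knob_right_grip (a point): On the knob's axis, moving with it: z axis out of the panel along the knob's axis (15 degrees off vertical, leaning towards the hob's front), x along the grip bar to the pointer line. Black knob: round skirt 48 mm across, 12 thick; on it a grip bar 44 long (x), 14 wide (y), 30 high. Point 18 mm above the skirt's top, 12 below the bar's top; bar top 53 mm out from the panel.
- knob_right_pointer (a point): End of the white pointer line: on top of the grip bar, 22 mm from the knob's axis along the bar.
- pins_left: Locking pins of the left knob, hidden inside the panel and turning with it; they run against its catch. Origin on the knob's axis at the underside of the skirt. The catch breaks if they press on it with over 80 N, that is if the knob is wrenched against it with more than about 3.5 N m; a firm turn by hand is 0.3 N m.
- catch_left: The left knob's safety catch, fixed, hidden inside the panel. Origin on the knob's axis at the panel's surface.
- pins_right: Locking pins of the right knob, hidden inside the panel and turning with it; they run against its catch. Origin on the knob's axis at the underside of the skirt. The catch breaks if they press on it with over 80 N, that is if the knob is wrenched against it with more than about 3.5 N m; a firm turn by hand is 0.3 N m.
- catch_right: The right knob's safety catch, fixed, hidden inside the panel. Origin on the knob's axis at the panel's surface.
- soup_pot: Deep steel soup pot with its lid on, 200 mm across, 125 mm high to the rim, 160 mm with the lid's knob, two loop handles at the sides, stands on one of the two rings. Origin at the centre of its underside. About 4 kg.
- frying_pan: Dark steel frying pan, 200 mm across, 45 mm high, long black handle pointing to the rear, stands on the other ring. Origin at the centre of its underside.
- salt_jar: Glass jar, 42 mm across, 75 mm high, on the hob's deck between the knobs and the rings. Not to be moved.
- matchbox: Cardboard matchbox 65 x 40 x 18 mm on the deck near the jar. Not to be moved.
- ladle: Steel ladle lying on the table in front of the hob; bowl 90 mm across, 34 mm high, whole length 305 mm along its x axis; origin under the bowl. Not to be moved.

How it is judged:
By the outcome, as a careful person would: the job done as asked, in the order asked, and still so for the second after the job is handed in, with the robot touching nothing.
It also fails if it takes over 72 s, if anything falls off the work surface, if the arm or the gripper's body presses on something with over 40 N, if the wrist force passes 120 N, or if a joint passes its speed limit or range.

### The arm

A 7-joint arm with a two-finger parallel gripper is mounted at the origin on the work surface. World frame = base frame: x ahead of the robot, y to its left, z up, the work surface at z = 0. Lengths are in mm, angles in rad, forces in N, time in s.
With the tool pointing down it reaches from about 425 to 800 mm from the base axis. Payload 8.3 kg.
Tool frame: the origin (TCP) lies at the very end of the fingers, on their centre line; the grasp point (between the pads) lies env.grip_point_offset behind it (env.grip_point_offset is the distance from the TCP to the grasp point, in mm); z points along the fingers, y is the direction in which the jaws open and shut (so a half turn about z gives the same grasp; the last joint's range is limited). The gripper opens to 85 mm and grips with 20 to 120 N. Pads are 22 mm wide; open, the fingers measure 114 mm over their backs; the gripper's body (76 mm by 85 mm) begins 54 mm behind the grasp point. The pads swing forward as they close: fully open they stand 13 mm farther back than shut.
Start: joints at [-1.233, 0.383, 0.016, 1.37, -0.006, 1.388, -0.046], TCP at [243.795, 575.471, 231.279] pointing down, gripper open.
Joint ranges: [-2.95, 2.95], [-0.25, 2.06], [-1.52, 1.56], [0.18, 2.33], [-1.44, 4.58], [0.02, 2.06], [-3.01, 3.01]. Speed limits (rad/s): [2.39, 2.39, 3.01, 3.01, 3.14, 3.14, 3.14].

### API

Orientations are given as a unit quaternion [x, y, z, w].
In Python, from rig import env, eyes, job gives the robot as it stands.
- The arm moves only by the tool play_rows, never from a script. Its argument "series" is a list of rows, each an object with "translation": the shift along the world's x, y, z in mm, a list of three; "roll": the turn about the world's z in degrees; "claw": the opening, from 0 (shut) to 1 (fully open). In form: [{"translation": [x, y, z], "roll": roll, "claw": claw}, ...]. A call has 1 to 10 rows; each row shifts and turns the commanded pose from where the row before left it; what a row does not reach is not made up. A row lasts 1/10 s, in which the tool goes at most 50 mm and 8.59 degrees, less where a joint would pass 70% of its speed; a pose out of reach is approached as far as the arm can. A call is refused whole if a number of a shift passes 50 or a number of a turn 8.59, either way. A call with a gripper value outside its range is refused whole. The fingers move at their own pace and stop on an object; "squeeze" is the grip in N (left out, the last holds). Time passes only in rows, so rows that do not move let the fingers close. It gives the time, the measured TCP pose, the force and the opening at its end, in the units of the state.
- env.sense(): the state, without advancing time (a new reading comes with each control period).
- eyes.grab_frame(name): name is "side" or "top"; returns the picture (400x640x3 uint8, red, green, blue); there is no depth.
- eyes.get_calibration(name): a dict with "intrinsics" (3x3 intrinsics, pixels), "R" (3x3) and "t" (3): a world point X has camera coordinates R X + t. Camera axes: x right, y down, z forward; pixel columns grow to the right and rows downward; lengths in mm; the calibration is good to about 2 mm. A picture is of the moment at which its call begins. get_calibration takes no time and is no camera call.
- job.sign_off(): hands the job in, once; it reports no verdict.
The state is a dict: "t": time; "joint_positions": joint angles; "dq": joint speeds; "tau": joint torques, N m; "tcp_pos": TCP position; "eef_rot": TCP orientation; "contact_force": force on the tool from outside, world axes, zero at the start; "moment": the same for the moment, N m; "width": finger opening in mm.
Only numpy, scipy, OpenCV 4.12 (cv2) and the standard library are available. Lean on these libraries where they do the work, as an engineer would, in place of code of your own. Each camera call takes 0.05 s, during which the arm holds its last target. There are 200 camera calls.

## Working session

There is one attempt and no reset: what is moved stays moved. The work goes in short steps, Python scripts to look and compute and a tool call to move; the robot and the scene stay as the last step left them, time stands still between calls to the robot, and variables do not carry over. Pictures are saved under pics/ and viewed, about 8 in all and at most 12, crops included, and the job is handed in when it is done.

Besides the shell and the picture viewer there is one more tool, called by a JSON object that holds its "api" and its "payload". play_rows: Moves the arm, as the interface text tells. Its arguments: {"type":"object","properties":{"series":{"type":"array"},"squeeze":{"type":"number"}},"required":["series"]}

```bash
mkdir -p pics
python3 - <<'E'
from rig import env,eyes,job
import cv2,numpy as np
for n in("side","top"):
    f=eyes.grab_frame(n); cv2.imwrite(f"pics/{n}0.png",f[...,::-1]); c=eyes.get_calibration(n); print(n,c)
print(env.sense(),env.grip_point_offset)
E
```

```text
side {'intrinsics': array([[419.48168764,   0.        , 318.09793215],
       [  0.        , 419.48168764, 206.91559033],
       [  0.        ,   0.        ,   1.        ]]), 'R': array([[ 0.98634489, -0.16380541,  0.01707496],
       [-0.10374856, -0.69852048, -0.70802922],
       [ 0.12790623,  0.6965895 , -0.70597668]]), 't': array([-559.59690145,  151.91181583,  850.11836408])}
top {'intrinsics': array([[386.16170556,   0.        , 318.96763765],
       [  0.        , 386.16170556, 194.11233571],
       [  0.        ,   0.        ,   1.        ]]), 'R': array([[-1.38125753e-01, -9.90414450e-01,  7.03215722e-04],
       [-9.68944628e-01,  1.34984411e-01, -2.07184741e-01],
       [ 2.05103838e-01, -2.92989254e-02, -9.78301584e-01]]), 't': array([ 82.91404693, 599.01359368, 713.31257078])}
{'t': 0.1, 'joint_positions': array([-1.23289822,  0.38415378,  0.01637129,  1.37104218, -0.00625714,
        1.38820661, -0.04651057]), 'dq': array([ 0.00035437, -0.00111013,  0.00031226, -0.00152559, -0.00027978,
        0.00129912, -0.00043228]), 'tau': array([ 3.48958012e-03, -6.29133439e+01,  8.47859904e-01, -3.72760141e+01,
        1.70047214e-02,  1.03813206e-02, -3.25045676e-05]), 'tcp_pos': array([243.6462157 , 575.06142546, 230.38215444]), 'eef_rot': array([ 1.99028895e-01,  9.79993227e-01, -8.68316043e-04, -1.42658207e-04]), 'contact_force': array([-1.08099063,  0.21018093, -0.26038173]), 'moment': array([-0.01718526,  0.00181892, -0.00015047]), 'width': 85.43746780584705} 18.700000000000003
```

View pics/top0.png

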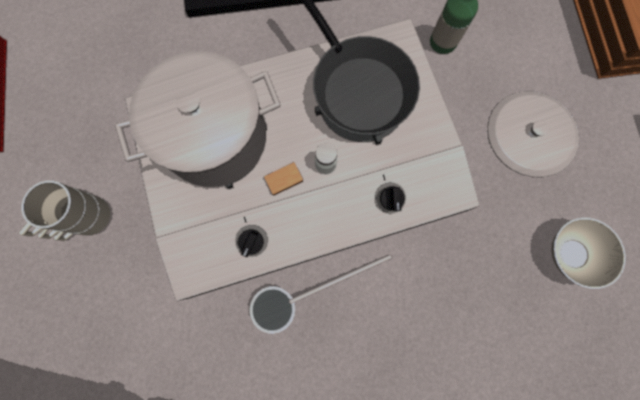

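View pics/side0.png

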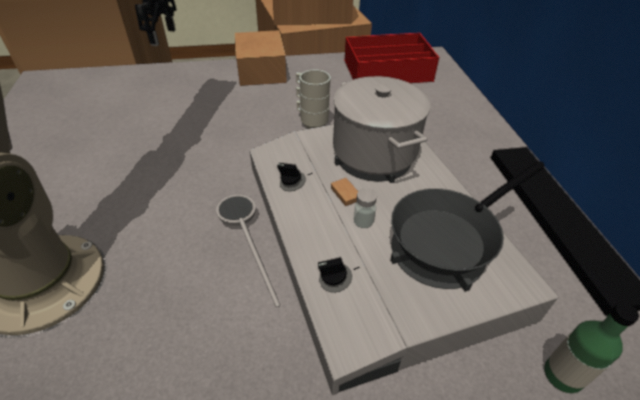

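The pot (lid at about (195,110) in the top view) stands on the left ring, so the left knob is the one to turn: top about (250,241), side about (290,177). The pan is on the right ring. Next I'll zoom in on the left knob.

```bash
cat > h.py <<'E'
import numpy as np,cv2
from rig import env,eyes,job
C={n:eyes.get_calibration(n) for n in("side","top")}
def proj(n,X):
    c=C[n];p=c["intrinsics"]@(c["R"]@np.asarray(X,float)+c["t"]);return p[:2]/p[2]
def ray(n,uv):
    c=C[n];d=c["R"].T@np.linalg.solve(c["intrinsics"],[uv[0],uv[1],1.]);return -c["R"].T@c["t"],d
def onz(n,uv,z):
    o,d=ray(n,uv);return o+d*(z-o[2])/d[2]
def tri(a,b):
    o1,d1=ray("top",a);o2,d2=ray("side",b)
    s=np.linalg.lstsq(np.c_[d1,-d2],o2-o1,rcond=None)[0]
    p,q=o1+s[0]*d1,o2+s[1]*d2;return (p+q)/2,np.linalg.norm(p-q)
E
python3 - <<'E'
from h import *
t=cv2.imread("pics/top0.png");s=cv2.imread("pics/side0.png")
def blob(im,u,v,r=28):
    g=im.max(2)[v-r:v+r,u-r:u+r]<60
    n,l,st,ce=cv2.connectedComponentsWithStats(g.astype(np.uint8))
    k=1+np.argmax(st[1:,4]);return ce[k]+[u-r,v-r],st[k]
K={}
for nm,a,b in(("L",(250,241),(290,177)),("R",(391,198),(333,270))):
    ca,cb=blob(t,*a),blob(s,*b);P=tri(ca[0],cb[0]);K[nm]=P[0];print(nm,ca,cb,P)
d=K["L"]-K["R"];print(d,np.hypot(*d[:2]),np.degrees(np.arctan2(-d[0],d[1])))
for uv,z in(((180,298),60),((477,206),60),((463,147),96),((157,237),96),((410,22),96)):print(uv,onz("top",uv,z))
f=lambda im,u,v:cv2.resize(im[v-25:v+25,u-25:u+25],(400,400),interpolation=cv2.INTER_CUBIC)
cv2.imwrite("pics/z.png",np.hstack([f(t,250,241),f(s,290,177)]))
E
```

```text
L (array([250.31504065, 241.47357724]), array([ 16,  16,  26,  27, 492], dtype=int32)) (array([289.28608247, 174.79896907]), array([ 16,  15,  23,  23, 388], dtype=int32)) (array([524.03856951, 139.18551956, 102.52371871]), np.float64(1.865768474238046))
R (array([390.88      , 197.89263158]), array([ 16,  16,  25,  25, 475], dtype=int32)) (array([333.19482759, 272.34655172]), array([ 14,  16,  28,  29, 580], dtype=int32)) (array([ 571.1529337 , -135.0332689 ,   96.47674636]), np.float64(0.2776889734801767))
[-47.11436418 274.21878847   6.04697235] 278.23678272352277 9.748976826125865
(180, 298) [441.24337992 289.87527793  60.        ]
(477, 206) [ 537.46798173 -310.99879476   60.        ]
(463, 147) [ 652.63557111 -294.15031395   96.        ]
(157, 237) [558.20016695 312.84693062  96.        ]
(410, 22) [ 940.85039907 -242.47775546   96.        ]
```

View pics/z.png

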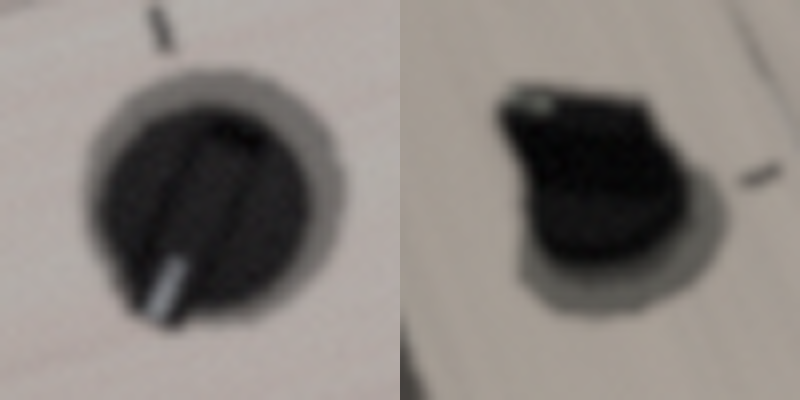

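Run:
```python
from h import *
print("skirt",onz("top",(250.3,241.3),103))
P=tri((244.2,255.2),(278.5,163.5));print("ptr",P)
print("far end",tri((225+240/8-.4,216+128/8-.4),(265+235/8+.9,152+100/8-.4)))
print("ptr z132",onz("top",(244.4,255),132),"far",onz("top",(254.6,231.6),132))
# mark line up-slope, on panel
print("mark",onz("top",(225+20.4,216+6),85),onz("top",(225+19,216+1),87))
y=np.radians(9.2);S=np.array([[np.cos(y),-np.sin(y),0],[np.sin(y),np.cos(y),0],[0,0,1]])
n=S@[-np.sin(.2618),0,np.cos(.2618)];ux=S@[np.cos(.2618),0,np.sin(.2618)];uy=S@[0,1,0]
K=onz("top",(250.3,241.3),81+23*np.cos(.2618))
base=K-23*n;print("base",base,"n",n)
for th in np.arange(2.2,4.01,.2):
    p=base+53*n+22*(np.cos(th)*ux+np.sin(th)*uy);q=base+53*n-22*(np.cos(th)*ux+np.sin(th)*uy)
    print(th,p.round(),proj("top",p).round(1),proj("side",p).round(1),proj("top",q).round(1),proj("side",q).round(1))
```

```text
skirt [525.24766774 139.12548378 103.        ]
ptr (array([500.19973143, 147.87665041, 130.39303081]), np.float64(1.8197972281910741))
far end (array([535.99187224, 123.12039446, 144.74672751]), np.float64(0.9554571680970146))
ptr z132 [499.46154983 147.18214065 132.        ] far [538.18528462 125.03082939 132.        ]
mark [565.31589794 147.6206653   85.        ] [574.99150218 148.98562628  87.        ]
base [531.09996797 140.04204168  81.        ] n [-0.25549025 -0.04138039  0.96592567]
2.2 [502. 153. 129.] [241.1 253.9] [278.9 162.5] [256.1 234.2] [294.1 167.8]
2.4000000000000004 [500. 150. 128.] [243.2 255.2] [277.8 163.8] [254.  232.9] [295.2 166.3]
2.6000000000000005 [498. 146. 127.] [245.6 256. ] [277.1 165.2] [251.6 232.1] [295.8 164.9]
2.8000000000000007 [497. 142. 127.] [248.  256.3] [276.8 166.7] [249.2 231.8] [296.1 163.5]
3.000000000000001 [496. 138. 127.] [250.5 256.2] [276.9 168. ] [246.7 231.9] [296.  162.1]
3.200000000000001 [497. 133. 127.] [253.  255.5] [277.3 169.3] [244.2 232.5] [295.5 160.9]
3.4000000000000012 [498. 129. 127.] [255.2 254.5] [278.1 170.4] [242.  233.6] [294.6 159.8]
3.6000000000000014 [500. 125. 127.] [257.2 252.9] [279.2 171.3] [240.  235.1] [293.5 159. ]
3.8000000000000016 [503. 122. 128.] [258.8 251.1] [280.7 171.9] [238.4 237. ] [292.  158.4]
4.000000000000002 [507. 119. 128.] [260. 249.] [282.3 172.3] [237.1 239.1] [290.4 158. ]
```

The top view puts the left knob's base at (531,140,81). Stove yaw is about 9.2° and the pointer is at θ≈2.42, with both views agreeing. Moving above it now.

{"api": "play_rows", "payload": {"series": [{"translation": [20, -31, 0], "roll": 0, "claw": 1}, {"translation": [20, -31, 0], "roll": 0, "claw": 1}, {"translation": [20, -31, 0], "roll": 0, "claw": 1}, {"translation": [20, -31, 0], "roll": 0, "claw": 1}, {"translation": [20, -31, 0], "roll": 0, "claw": 1}, {"translation": [20, -31, 0], "roll": 0, "claw": 1}, {"translation": [20, -31, 0], "roll": 0, "claw": 1}, {"translation": [20, -31, 0], "roll": 0, "claw": 1}, {"translation": [20, -31, 0], "roll": 0, "claw": 1}, {"translation": [20, -31, 0], "roll": 0, "claw": 1}], "squeeze": 20}}

```text
t: 1.1
tcp_pos: [444.2, 263.9, 231.0]
eef_rot: [0.199, 0.98, -0.0, -0.0]
contact_force: [1.0, 0.3, 0.1]
width: 85.2
```

{"api": "play_rows", "payload": {"series": [{"translation": [20, -31, 0], "roll": -3, "claw": 0.7}, {"translation": [20, -31, 0], "roll": -3, "claw": 0.6}, {"translation": [20, -31, 0], "roll": -3, "claw": 0.5}, {"translation": [17, -34, 0], "roll": -2, "claw": 0.5}, {"translation": [0, 0, -20], "roll": 0, "claw": 0.5}, {"translation": [0, 0, -20], "roll": 0, "claw": 0.5}, {"translation": [0, 0, 0], "roll": 0, "claw": 0.5}, {"translation": [0, 0, 0], "roll": 0, "claw": 0.5}, {"translation": [0, 0, 0], "roll": 0, "claw": 0.5}]}}

```text
t: 2.0
tcp_pos: [521.2, 138.9, 192.3]
eef_rot: [0.292, 0.956, 0.0, 0.0]
contact_force: [-0.2, -0.3, 0.7]
width: 42.7
```

Run:
```python
from h import *
from scipy.spatial.transform import Rotation as R
s=env.sense();print(s["t"],s["joint_positions"].round(2),s["tcp_pos"],s["contact_force"],s["width"]);A=R.from_quat(s["eef_rot"]).as_matrix();print(A.round(3),np.degrees(np.arctan2(A[1,0],A[0,0])))
f=eyes.grab_frame("side")[...,::-1];g=eyes.grab_frame("top")[...,::-1]
f=cv2.resize(f[80:240,220:380],(400,400));g=cv2.resize(g[160:320,170:330],(400,400))
cv2.imwrite("pics/a.png",np.hstack([g,f]))
```

```text
2.0 [-0.62  0.22  0.36  1.68 -0.08  1.25  0.73] [521.21462221 138.88186609 192.33861166] [-0.15030428 -0.34678933  0.68176361] 42.67299137140674
[[-0.83   0.558  0.001]
 [ 0.558  0.83   0.   ]
 [-0.001  0.001 -1.   ]] 146.07084028431757
```

View pics/a.png

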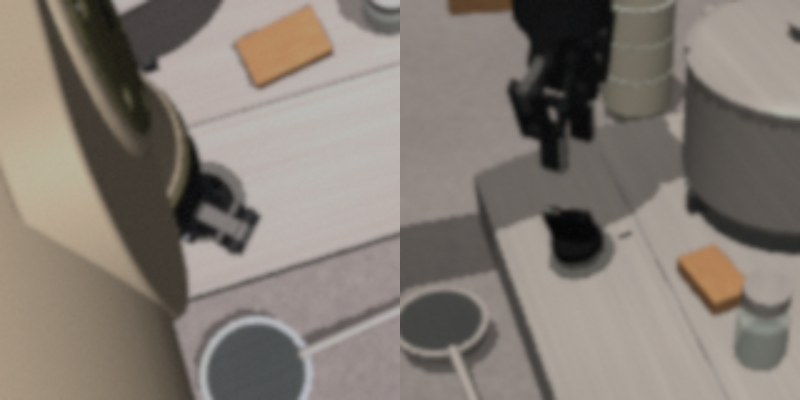

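Turning clockwise from here would run joint 7 from 0.73 to about 3.16, past its limit. I'll use the half-turn-equivalent grasp instead and roll +180° while clear of everything.

{"api": "play_rows", "payload": {"series": [{"translation": [0, 0, 0], "roll": 8, "claw": 0.5}, {"translation": [0, 0, 0], "roll": 8, "claw": 0.5}, {"translation": [0, 0, 0], "roll": 8, "claw": 0.5}, {"translation": [0, 0, 0], "roll": 8, "claw": 0.5}, {"translation": [0, 0, 0], "roll": 8, "claw": 0.5}, {"translation": [0, 0, 0], "roll": 8, "claw": 0.5}, {"translation": [0, 0, 0], "roll": 8, "claw": 0.5}, {"translation": [0, 0, 0], "roll": 8, "claw": 0.5}, {"translation": [0, 0, 0], "roll": 8, "claw": 0.5}, {"translation": [0, 0, 0], "roll": 8, "claw": 0.5}]}}

```text
t: 3.1
tcp_pos: [521.1, 138.7, 192.1]
eef_rot: [-0.394, 0.919, -0.0, 0.001]
contact_force: [-0.0, -0.2, -0.0]
width: 42.3
```

{"api": "play_rows", "payload": {"series": [{"translation": [0, 0, 0], "roll": 8, "claw": 0.5}, {"translation": [0, 0, 0], "roll": 8, "claw": 0.5}, {"translation": [0, 0, 0], "roll": 8, "claw": 0.5}, {"translation": [0, 0, 0], "roll": 8, "claw": 0.5}, {"translation": [0, 0, 0], "roll": 8, "claw": 0.5}, {"translation": [0, 0, 0], "roll": 8, "claw": 0.5}, {"translation": [0, 0, 0], "roll": 8, "claw": 0.5}, {"translation": [0, 0, 0], "roll": 8, "claw": 0.5}, {"translation": [0, 0, 0], "roll": 8, "claw": 0.5}, {"translation": [0, 0, 0], "roll": 8, "claw": 0.5}]}}

```text
t: 4.1
tcp_pos: [515.1, 137.5, 174.6]
eef_rot: [0.827, -0.562, -0.005, 0.022]
contact_force: [0.2, 0.6, -2.0]
width: 42.9
```

{"api": "play_rows", "payload": {"series": [{"translation": [0, 0, -10], "roll": 8, "claw": 0.5}, {"translation": [0, 0, -10], "roll": 8, "claw": 0.5}, {"translation": [0, 0, -10], "roll": 4, "claw": 0.5}, {"translation": [0, 0, -10], "roll": 0, "claw": 0.5}, {"translation": [0, 0, 0], "roll": 0, "claw": 0.5}, {"translation": [0, 0, 0], "roll": 0, "claw": 0.5}, {"translation": [0, 0, 0], "roll": 0, "claw": 0.5}]}}

```text
t: 4.8
tcp_pos: [512.0, 137.2, 133.9]
eef_rot: [0.895, -0.446, -0.004, 0.031]
contact_force: [-0.1, 0.4, -0.0]
width: 42.8
```

```bash
cat >> h.py <<'E'
def st():
    from scipy.spatial.transform import Rotation as R
    s=env.sense();A=R.from_quat(s["eef_rot"]).as_matrix();print(s["t"],s["joint_positions"].round(2),s["tcp_pos"].round(1),s["contact_force"].round(1),s["moment"].round(2),round(s["width"],1),"yaw",np.degrees(np.arctan2(A[1,0],A[0,0])).round(1))
def pic(n):
    f=eyes.grab_frame("side")[...,::-1];cv2.imwrite(f"pics/{n}.png",cv2.resize(f[110:210,230:355],(750,600),interpolation=cv2.INTER_CUBIC))
E
python3 -c "
from h import *
st();pic('b')"
```

```text
4.8 [ 0.55  0.59 -1.22  1.69  0.59  1.35  3.  ] [512.  137.2 133.9] [-0.1  0.4 -0. ] [ 0.04 -0.07 -0.01] 42.8 yaw -53.0
```

View pics/b.png

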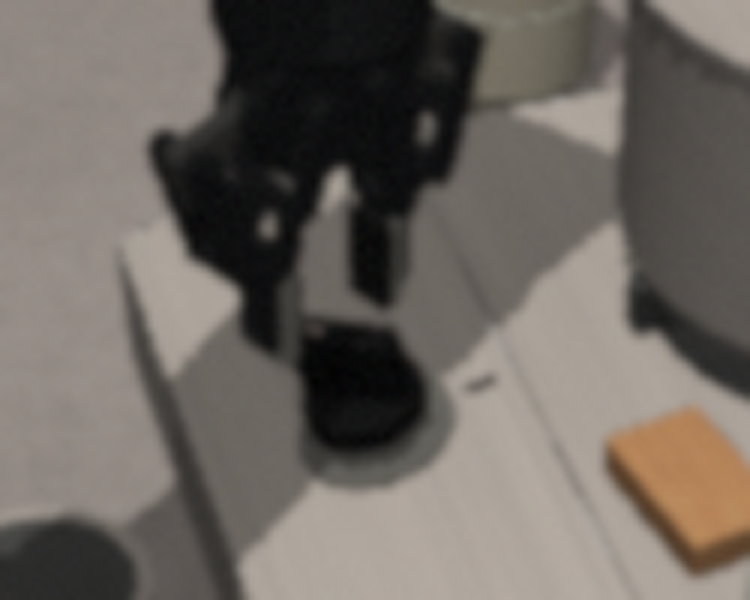

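That was the wrong way: rolling anticlockwise raises joint 7, which is now at its limit of 3.0, and the tool has shifted about 9 mm. The pads haven't touched anything. I'll lift and roll back, since the clockwise turn from the original grasp stays in range.

{"api": "play_rows", "payload": {"series": [{"translation": [0, 0, 20], "roll": 0, "claw": 0.5}, {"translation": [0, 0, 20], "roll": 0, "claw": 0.5}, {"translation": [0, 0, 20], "roll": -8, "claw": 0.5}, {"translation": [0, 0, 0], "roll": -8, "claw": 0.5}, {"translation": [0, 0, 0], "roll": -8, "claw": 0.5}, {"translation": [0, 0, 0], "roll": -8, "claw": 0.5}, {"translation": [0, 0, 0], "roll": -8, "claw": 0.5}, {"translation": [0, 0, 0], "roll": -8, "claw": 0.5}, {"translation": [0, 0, 0], "roll": -8, "claw": 0.5}, {"translation": [0, 0, 0], "roll": -8, "claw": 0.5}]}}

```text
t: 5.85
tcp_pos: [511.9, 137.4, 194.0]
eef_rot: [-0.52, 0.854, 0.02, -0.023]
contact_force: [-0.9, -0.3, -0.3]
width: 42.7
```

{"api": "play_rows", "payload": {"series": [{"translation": [0, 0, 0], "roll": -8, "claw": 0.5}, {"translation": [0, 0, 0], "roll": -8, "claw": 0.5}, {"translation": [0, 0, 0], "roll": -8, "claw": 0.5}, {"translation": [0, 0, 0], "roll": -8, "claw": 0.5}, {"translation": [0, 0, 0], "roll": -8, "claw": 0.5}, {"translation": [0, 0, 0], "roll": -8, "claw": 0.5}, {"translation": [0, 0, 0], "roll": -8, "claw": 0.5}, {"translation": [0, 0, 0], "roll": -8, "claw": 0.5}, {"translation": [0, 0, 0], "roll": -8, "claw": 0.5}, {"translation": [0, 0, 0], "roll": -8, "claw": 0.5}]}}

```text
t: 6.85
tcp_pos: [511.9, 137.4, 194.2]
eef_rot: [0.15, 0.988, 0.031, -0.003]
contact_force: [-0.2, -0.3, -0.5]
width: 42.6
```

{"api": "play_rows", "payload": {"series": [{"translation": [0, 0, 0], "roll": -8, "claw": 0.5}, {"translation": [0, 0, 0], "roll": -8, "claw": 0.5}, {"translation": [0, 0, 0], "roll": 0, "claw": 0.5}, {"translation": [0, 0, 0], "roll": 0, "claw": 0.5}]}}

```text
t: 7.25
tcp_pos: [511.8, 137.3, 193.9]
eef_rot: [0.281, 0.959, 0.031, 0.001]
contact_force: [0.5, -0.5, -0.7]
width: 42.9
```

```bash
python3 -c "
from h import *
st();print(env.sense()['eef_rot'])"
```

```text
7.25 [ 0.39  0.26 -0.8   1.69  0.15  1.23  0.57] [511.8 137.3 193.9] [ 0.5 -0.5 -0.7] [-0.05  0.    0.05] 42.9 yaw 147.3
[2.81275686e-01 9.59110828e-01 3.14661082e-02 5.39778939e-04]
```

Yaw is back at 147°, with a residual tool tilt of about 3.6°, which is harmless. Next I'll centre on the axis and descend.

{"api": "play_rows", "payload": {"series": [{"translation": [4, 1, -15], "roll": 0, "claw": 0.5}, {"translation": [5, 0.5, -15], "roll": -1, "claw": 0.5}, {"translation": [0, 0, -15], "roll": 0, "claw": 0.5}, {"translation": [0, 0, -15], "roll": 0, "claw": 0.5}, {"translation": [0, 0, -10], "roll": 0, "claw": 0.5}, {"translation": [0, 0, -8], "roll": 0, "claw": 0.5}, {"translation": [0, 0, -5], "roll": 0, "claw": 0.5}, {"translation": [0, 0, 0], "roll": 0, "claw": 0.5}, {"translation": [0, 0, 0], "roll": 0, "claw": 0.5}]}}

```text
t: 8.15
tcp_pos: [521.0, 138.6, 110.5]
eef_rot: [0.292, 0.956, 0.032, 0.0]
contact_force: [0.6, -0.3, -0.9]
width: 42.7
```

```bash
python3 -c "
from h import *
st();pic('c')"
```

```text
8.15 [ 0.35  0.37 -0.76  1.77  0.23  1.07  0.49] [521.  138.6 110.5] [ 0.6 -0.3 -0.9] [-0.1   0.06  0.01] 42.7 yaw 146.1
```

View pics/c.png

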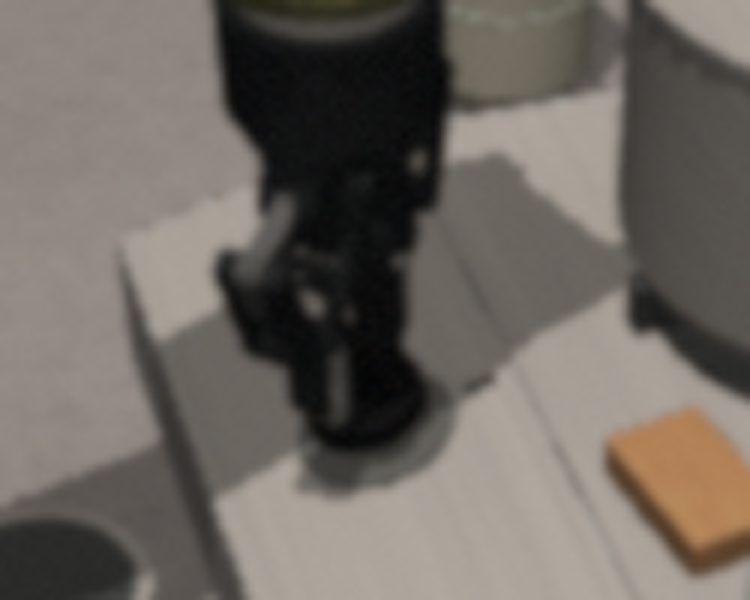

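The pads straddle the bar (around (345,385)) with no contact. Closing gently.

{"api": "play_rows", "payload": {"series": [{"translation": [0, 0, 0], "roll": 0, "claw": 0.1}, {"translation": [0, 0, 0], "roll": 0, "claw": 0.1}, {"translation": [0, 0, 0], "roll": 0, "claw": 0.1}, {"translation": [0, 0, 0], "roll": 0, "claw": 0.1}, {"translation": [0, 0, 0], "roll": 0, "claw": 0.1}], "squeeze": 20}}

```text
t: 8.7
tcp_pos: [521.1, 138.5, 110.5]
eef_rot: [0.292, 0.956, 0.032, 0.0]
contact_force: [0.1, -0.3, 2.0]
width: 15.5
```

```bash
python3 -c "
from h import *
st()"
```

```text
8.7 [ 0.35  0.37 -0.76  1.77  0.23  1.07  0.49] [521.1 138.5 110.5] [ 0.1 -0.3  2. ] [ 0.2  -0.31  0.08] 15.5 yaw 146.1
```

{"api": "play_rows", "payload": {"series": [{"translation": [0, 0, 0], "roll": -4, "claw": 0.1}, {"translation": [0, 0, 0], "roll": -4, "claw": 0.1}, {"translation": [0, 0, 0], "roll": -4, "claw": 0.1}, {"translation": [0, 0, 0], "roll": -4, "claw": 0.1}, {"translation": [0, 0, 0], "roll": -4, "claw": 0.1}, {"translation": [0, 0, 0], "roll": -4, "claw": 0.1}, {"translation": [0, 0, 0], "roll": -4, "claw": 0.1}, {"translation": [0, 0, 0], "roll": -4, "claw": 0.1}, {"translation": [0, 0, 0], "roll": -4, "claw": 0.1}, {"translation": [0, 0, 0], "roll": -4, "claw": 0.1}]}}

```text
t: 9.7
tcp_pos: [521.4, 138.1, 110.5]
eef_rot: [0.603, 0.797, 0.03, 0.011]
contact_force: [0.1, -2.7, 2.7]
width: 15.4
```

```bash
python3 -c "
from h import *
st()"
```

```text
9.7 [ 0.23  0.32 -0.63  1.8   0.2   1.03 -0.2 ] [521.4 138.1 110.5] [ 0.1 -2.7  2.7] [ 0.27 -0.65  0.27] 15.4 yaw 105.9
```

{"api": "play_rows", "payload": {"series": [{"translation": [0, 0, 0], "roll": -4, "claw": 0.1}, {"translation": [0, 0, 0], "roll": -4, "claw": 0.1}, {"translation": [0, 0, 0], "roll": -4, "claw": 0.1}, {"translation": [0, 0, 0], "roll": -4, "claw": 0.1}, {"translation": [0, 0, 0], "roll": -4, "claw": 0.1}, {"translation": [0, 0, 0], "roll": -4, "claw": 0.1}, {"translation": [0, 0, 0], "roll": -4, "claw": 0.1}, {"translation": [0, 0, 0], "roll": -4, "claw": 0.1}, {"translation": [0, 0, 0], "roll": 0, "claw": 0.1}]}}

```text
t: 10.6
tcp_pos: [520.5, 136.9, 109.9]
eef_rot: [0.799, 0.6, 0.024, 0.019]
contact_force: [-2.1, -4.9, 2.8]
width: 15.7
```

```bash
python3 -c "
from h import *
st();pic('d')"
```

```text
10.6 [ 0.13  0.3  -0.54  1.81  0.2   1.03 -0.77] [520.5 136.9 109.9] [-2.1 -4.9  2.8] [-1.02 -0.24 -0.09] 15.7 yaw 73.9
```

View pics/d.png

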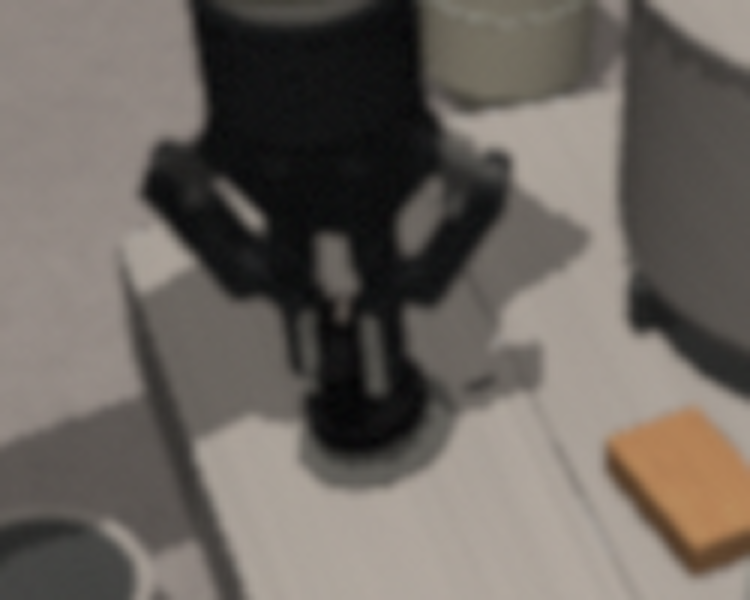

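The knob follows, now at θ≈1.1 and above the catch. I'll grip firmer and push in along its axis.

{"api": "play_rows", "payload": {"series": [{"translation": [0, 0, 0], "roll": 0, "claw": 0.05}, {"translation": [0, 0, 0], "roll": 0, "claw": 0.05}, {"translation": [0.5, 0.1, -2], "roll": 0, "claw": 0.05}, {"translation": [0.5, 0.1, -2], "roll": 0, "claw": 0.05}, {"translation": [0.5, 0.1, -2], "roll": 0, "claw": 0.05}, {"translation": [0.5, 0.1, -2], "roll": 0, "claw": 0.05}, {"translation": [0, 0, 0], "roll": 0, "claw": 0.05}, {"translation": [0, 0, 0], "roll": 0, "claw": 0.05}], "squeeze": 50}}

```text
t: 11.45
tcp_pos: [522.7, 137.1, 103.1]
eef_rot: [0.798, 0.601, 0.025, 0.02]
contact_force: [-9.2, -6.3, 14.0]
width: 14.6
```

```bash
python3 -c "
from h import *
st()"
```

```text
11.45 [ 0.12  0.31 -0.53  1.81  0.21  1.01 -0.77] [522.7 137.1 103.1] [-9.2 -6.3 14. ] [-1.39  0.74 -0.13] 14.6 yaw 74.0
```

{"api": "play_rows", "payload": {"series": [{"translation": [0.3, 0, -1], "roll": 0, "claw": 0.05}, {"translation": [0.3, 0, -1], "roll": 0, "claw": 0.05}, {"translation": [0, 0, 0], "roll": 0, "claw": 0.05}, {"translation": [0, 0, 0], "roll": 0, "claw": 0.05}]}}

```text
t: 11.85
tcp_pos: [523.0, 137.2, 102.8]
eef_rot: [0.798, 0.601, 0.025, 0.02]
contact_force: [-18.4, -10.0, 32.1]
width: 14.5
```

```bash
python3 -c "
from h import *
st()"
```

```text
11.85 [ 0.12  0.31 -0.53  1.81  0.21  1.01 -0.78] [523.  137.2 102.8] [-18.4 -10.   32.1] [-2.01  2.64 -0.23] 14.5 yaw 74.0
```

It has bottomed: the force jumped with hardly any travel. Turning through the catch in small steps while watching torque.

{"api": "play_rows", "payload": {"series": [{"translation": [0, 0, 0.5], "roll": -4, "claw": 0.05}, {"translation": [0, 0, 0], "roll": -4, "claw": 0.05}, {"translation": [0, 0, 0], "roll": -4, "claw": 0.05}, {"translation": [0, 0, 0], "roll": -4, "claw": 0.05}, {"translation": [0, 0, 0], "roll": -4, "claw": 0.05}, {"translation": [0, 0, 0], "roll": -3, "claw": 0.05}]}}

```text
t: 12.45
tcp_pos: [522.7, 137.7, 102.1]
eef_rot: [0.903, 0.429, 0.02, 0.024]
contact_force: [-13.8, -5.2, 19.9]
width: 14.0
```

```bash
python3 -c "
from h import *
st()"
```

```text
12.45 [ 0.05  0.31 -0.46  1.8   0.21  1.03 -1.19] [522.7 137.7 102.1] [-13.8  -5.2  19.9] [-1.4  1.6 -0.1] 14.0 yaw 50.9
```

{"api": "play_rows", "payload": {"series": [{"translation": [0, 0, -0.3], "roll": -4, "claw": 0.05}, {"translation": [0, 0, -0.3], "roll": -4, "claw": 0.05}, {"translation": [0, 0, 0], "roll": -4, "claw": 0.05}, {"translation": [0, 0, 0], "roll": -4, "claw": 0.05}, {"translation": [0, 0, 0], "roll": -4, "claw": 0.05}]}}

```text
t: 12.95
tcp_pos: [522.6, 138.1, 101.2]
eef_rot: [0.963, 0.266, 0.016, 0.027]
contact_force: [-9.9, -3.5, 15.9]
width: 12.9
```

```bash
python3 -c "
from h import *
st();pic('e')"
```

```text
12.95 [-0.01  0.31 -0.41  1.79  0.21  1.04 -1.54] [522.6 138.1 101.2] [-9.9 -3.5 15.9] [-0.85  1.32 -0.09] 12.9 yaw 30.9
```

View pics/e.png

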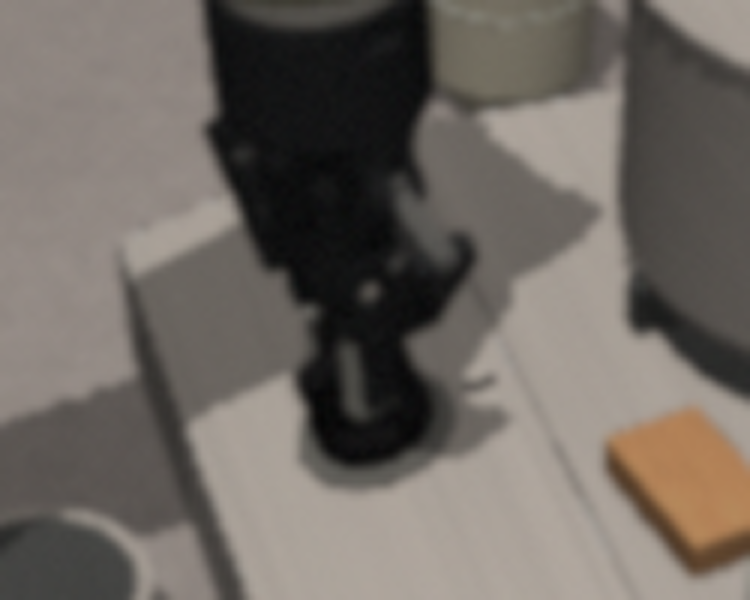

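Torque is low (about 0.1 N m), so the catch is passed and the axial push is still about 18 N. I'll turn on to the stop while feeding slightly inward.

{"api": "play_rows", "payload": {"series": [{"translation": [0.1, 0, -0.5], "roll": -4, "claw": 0.05}, {"translation": [0.1, 0, -0.4], "roll": -4, "claw": 0.05}, {"translation": [0.1, 0, -0.3], "roll": -4, "claw": 0.05}, {"translation": [0, 0, -0.2], "roll": -4, "claw": 0.05}, {"translation": [0, 0, 0], "roll": -4, "claw": 0.05}, {"translation": [0, 0, 0], "roll": -2, "claw": 0.05}]}}

```text
t: 13.6
tcp_pos: [522.3, 139.7, 100.8]
eef_rot: [0.996, 0.078, 0.011, 0.029]
contact_force: [-16.5, -3.1, 26.2]
width: 13.5
```

```bash
python3 -c "
from h import *
st()"
```

```text
13.6 [-0.07  0.32 -0.34  1.77  0.19  1.07 -1.91] [522.3 139.7 100.8] [-16.5  -3.1  26.2] [0.08 3.06 0.1 ] 13.5 yaw 9.0
```

{"api": "play_rows", "payload": {"series": [{"translation": [0, 0, 0], "roll": -2, "claw": 0.05}, {"translation": [0, 0, 0], "roll": -2, "claw": 0.05}, {"translation": [0, 0, 0], "roll": 0, "claw": 0.05}]}}

```text
t: 13.9
tcp_pos: [522.2, 139.8, 100.7]
eef_rot: [0.999, 0.044, 0.01, 0.03]
contact_force: [-16.0, -4.7, 24.6]
width: 13.1
```

```bash
python3 -c "
from h import *
st()"
```

```text
13.9 [-0.08  0.33 -0.33  1.77  0.19  1.07 -1.98] [522.2 139.8 100.7] [-16.   -4.7  24.6] [-0.12  3.01  0.67] 13.1 yaw 5.1
```

Torque has risen to 0.67 N m, so it's at the stop. Easing out along the axis, then opening and lifting.

{"api": "play_rows", "payload": {"series": [{"translation": [-0.6, -0.1, 2.2], "roll": 0, "claw": 0.05}, {"translation": [-0.6, -0.1, 2.2], "roll": 0, "claw": 0.05}, {"translation": [-0.6, -0.1, 2.2], "roll": 0, "claw": 0.05}, {"translation": [-0.6, -0.1, 2.2], "roll": 1, "claw": 0.05}, {"translation": [0, 0, 0], "roll": 1, "claw": 0.4}, {"translation": [0, 0, 0], "roll": 0, "claw": 0.5}, {"translation": [0, 0, 0], "roll": 0, "claw": 0.5}, {"translation": [0, 0, 0], "roll": 0, "claw": 0.5}, {"translation": [0, 0, 0], "roll": 0, "claw": 0.5}]}}

```text
t: 14.8
tcp_pos: [521.3, 138.4, 107.3]
eef_rot: [0.998, 0.061, 0.011, 0.029]
contact_force: [0.0, 0.7, 0.2]
width: 42.6
```

{"api": "play_rows", "payload": {"series": [{"translation": [0, 0, 5], "roll": 0, "claw": 0.5}, {"translation": [0, 0, 8], "roll": 0, "claw": 0.5}, {"translation": [0, 0, 15], "roll": 0, "claw": 0.5}, {"translation": [0, 0, 25], "roll": 0, "claw": 0.5}, {"translation": [0, 0, 30], "roll": 0, "claw": 0.5}, {"translation": [0, 0, 30], "roll": 0, "claw": 0.5}, {"translation": [-30, 20, 10], "roll": 0, "claw": 0.5}, {"translation": [-30, 30, 0], "roll": 0, "claw": 0.5}, {"translation": [-30, 30, 0], "roll": 0, "claw": 0.5}, {"translation": [-10, 30, 0], "roll": 0, "claw": 0.5}]}}

```text
t: 15.8
tcp_pos: [418.8, 250.1, 232.0]
eef_rot: [0.998, 0.062, 0.012, 0.029]
contact_force: [-0.4, -0.8, 0.6]
width: 42.6
```

{"api": "play_rows", "payload": {"series": [{"translation": [-5, 40, 0], "roll": 0, "claw": 0.5}, {"translation": [-5, 40, 0], "roll": 0, "claw": 0.5}, {"translation": [-10, 40, 0], "roll": 0, "claw": 0.5}, {"translation": [-10, 40, 0], "roll": 0, "claw": 0.5}, {"translation": [-10, 40, 0], "roll": 0, "claw": 0.5}, {"translation": [-10, 40, 0], "roll": 0, "claw": 0.5}, {"translation": [-10, 40, 0], "roll": 0, "claw": 0.5}, {"translation": [0, 0, 0], "roll": 0, "claw": 0.5}]}}

```text
t: 16.6
tcp_pos: [356.4, 533.5, 229.8]
eef_rot: [0.997, 0.065, 0.009, 0.028]
contact_force: [-0.9, 0.1, 0.1]
width: 42.5
```

Run:
```python
from h import *
st()
t=np.ascontiguousarray(eyes.grab_frame("top")[...,::-1]);s=np.ascontiguousarray(eyes.grab_frame("side")[...,::-1])
t0=cv2.imread("pics/top0.png")
f=lambda im,u,v,r=25:cv2.resize(im[v-r:v+r,u-r:u+r],(400,300) if 0 else (300,300),interpolation=cv2.INTER_CUBIC)
d=cv2.absdiff(t,t0)
a=np.hstack([f(t,250,241),f(s,290,177)]);b=cv2.resize(t,(480,300));
cv2.imwrite("pics/f.png",np.vstack([a,np.hstack([f(d,284,180,120),cv2.resize(s,(300,300))])]))
```

```text
16.6 [-0.69  0.51 -0.57  1.26  0.31  1.49 -2.68] [356.4 533.5 229.8] [-0.9  0.1  0.1] [ 0.07  0.11 -0.02] 42.5 yaw 7.5
```

View pics/f.png

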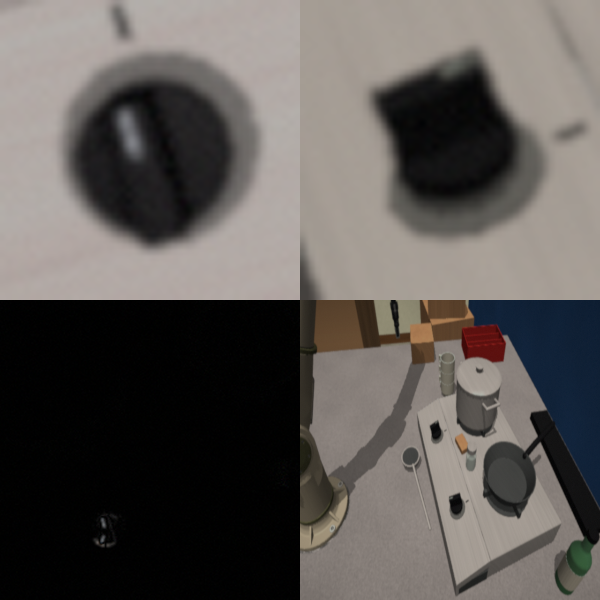

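Run:
```python
from h import *
y=np.radians(9.2);S=np.array([[np.cos(y),-np.sin(y),0],[np.sin(y),np.cos(y),0],[0,0,1]]);a=.2618
n=S@[-np.sin(a),0,np.cos(a)];ux=S@[np.cos(a),0,np.sin(a)];uy=S@[0,1,0];b=np.array([531.1,140,81])
for th in(0,.13,.3):
  for p in(0,8):
    e=[b+(53-p)*n+r*22*(np.cos(th)*ux+np.sin(th)*uy) for r in(1,-1)]
    print(th,p,[proj(k,x).round(1).tolist() for k in("top","side") for x in e])
print("seen ptr top",225+120/6,216+103/6,"side ptr",265+172/6,152+56/6,"side tail",265+78/6,152+96/6)
print(tri((245,233.2),(293.7,161.3)))
```

```text
0 0 [[245.0, 232.3], [252.3, 255.8], [295.7, 161.2], [277.1, 169.0]]
0 8 [[245.5, 231.7], [252.7, 254.9], [296.6, 163.8], [278.2, 171.5]]
0.13 0 [[243.4, 232.9], [253.8, 255.2], [295.2, 160.5], [277.5, 169.7]]
0.13 8 [[244.0, 232.2], [254.2, 254.3], [296.2, 163.0], [278.6, 172.3]]
0.3 0 [[241.6, 233.9], [255.7, 254.2], [294.4, 159.6], [278.3, 170.6]]
0.3 8 [[242.1, 233.3], [256.0, 253.3], [295.4, 162.2], [279.4, 173.1]]
seen ptr top 245.0 233.16666666666666 side ptr 293.6666666666667 161.33333333333334 side tail 278.0 168.0
(array([535.51152533, 141.18019256, 138.35773762]), np.float64(2.661307651941057))
```

The measurements match off (θ≈0) with the knob sprung out. In the top-view difference image only this knob changed.

```bash
python3 -c "
from rig import job
print(job.sign_off())"
```

```text
the job is handed in; nothing more can be done
None
```

The gas under the soup pot is off. The pot is on the left ring, so I turned the left knob clockwise from about 2.42 rad, pushed it in until it bottomed above the catch, and held it in to the off stop. I then eased out, let go and moved the arm clear, and handed in at about 17 s.

- **Turning:** the torque was about 0.1 N m at the readings taken past the catch and rose to 0.67 N m only at the end stop. The catch was not wrenched.
- **Final position:** in both views the pointer lines up with the mark (about 0 rad), and the bar-top heights match a knob that is fully out, not 8 mm in. The two views disagree by about 2–3 mm on the pointer's position.
- **Other objects:** the top-view before/after picture, a crop around the left knob, showed no change except at that knob. The far parts of the hob I checked only by eye in the side view, where I saw nothing moved.
- **What went wrong:** I first rolled the gripper the wrong way above the knob and joint 7 reached about 3.00 rad (limit 3.01). That tilted the tool about 3.6°, touched nothing, and I undid the roll before gripping; the small tilt stayed and did no harm.

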